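# Unstack the bench kit into its trays

### The job

The lab's loan kit has come back as one pile: take it apart from the top, one thing at a time, and put each thing into the tray of its own colour so that it lies flat on the tray floor inside the rim. Set each one down gently without dropping or tipping it over, let go of it before taking the next, and do not knock the orange plug or the mouse.

Things in the scene. Friction and masses are not known exactly. Their poses are not given: they have to be found in the camera images.
- stop: blue emergency-stop box, top of the stack, about 0.2 kg: 54 x 54 mm in plan, 42 mm high, a yellow collar and red mushroom button (30 mm across, fixed) in the middle of its top reach 64 mm above its underside; grip the blue sides. Origin: centre of the underside; z up, x and y square to the sides.
- pack: black battery pack with two grey stripes, second from the top, about 0.3 kg: 52 mm (x) x 92 mm (y), 30 mm high, flat top. Origin: centre of the underside; z up, y along the long side.
- meter: orange multimeter lying on its back, third from the top, about 0.32 kg: 60 mm (x) x 116 mm (y), 32 mm high, flat top with grey face, screen and dial. Origin: centre of the underside; z up, y along the long side.
- load: green load box with a silver stripe at each end, bottom of the stack, standing on the bench, about 0.45 kg: 64 mm (x) x 140 mm (y), 34 mm high, flat top. Origin: centre of the underside; z up, y along the long side. The four are merely laid on one another, a little askew.
- tray_blue: tray for the blue item, fixed to the bench: flat blue floor inside a low grey rim; inside 70 x 70 mm (x by y), so about 8 mm of play on every side of its item; floor 3 mm thick, rim 3 mm thick with its top 8 mm above the bench. Origin: centre of the underside, on the bench; z up, square, sides along x and y.
- tray_black: tray for the black item, fixed to the bench: flat black floor inside a low grey rim; inside 68 x 108 mm (x by y), so about 8 mm of play on every side of its item; floor 3 mm thick, rim 3 mm thick with its top 8 mm above the bench. Origin: centre of the underside, on the bench; z up, y along the long side.
- tray_orange: tray for the orange item, fixed to the bench: flat orange floor inside a low grey rim; inside 76 x 132 mm (x by y), so about 8 mm of play on every side of its item; floor 3 mm thick, rim 3 mm thick with its top 8 mm above the bench. Origin: centre of the underside, on the bench; z up, y along the long side.
- tray_green: tray for the green item, fixed to the bench: flat green floor inside a low grey rim; inside 80 x 156 mm (x by y), so about 8 mm of play on every side of its item; floor 3 mm thick, rim 3 mm thick with its top 8 mm above the bench. Origin: centre of the underside, on the bench; z up, y along the long side.
- plug: bystander: orange industrial mains plug lying on the bench among the trays, loose, about 132 mm long (y, brass pins to -y), 54 mm across, 54 mm high. Origin: on the bench below its middle; z up.
- mouse: bystander: black computer mouse on the bench at the right-hand side, loose, 110 mm (x) x 60 mm (y), 34 mm high. Origin: centre of the underside; z up.
Things that resemble listed ones, but are neither listed nor needed, are in the scene too. What is shaped like the pack but purple is not meant.

How it is judged:
On the way, in this order (a step that is already met when the one before it is completed fails the run):
1. the blue emergency-stop box lies flat in its tray and is let go (horizontal distance between stop and tray_blue below 0.013 m and z of stop in the frame of tray_blue below 0.005 m and angle between stop's own z axis and vertical below 0.05 rad and linear speed of stop below 0.02 m/s and contact force between the fingers and stop below 0.1 N), for 0.2 s.
2. the black battery pack lies flat in its tray and is let go (horizontal distance between pack and tray_black below 0.013 m and z of pack in the frame of tray_black below 0.005 m and angle between pack's own z axis and vertical below 0.05 rad and linear speed of pack below 0.02 m/s and contact force between the fingers and pack below 0.1 N), for 0.2 s.
3. the orange multimeter lies flat in its tray and is let go (horizontal distance between meter and tray_orange below 0.013 m and z of meter in the frame of tray_orange below 0.005 m and angle between meter's own z axis and vertical below 0.05 rad and linear speed of meter below 0.02 m/s and contact force between the fingers and meter below 0.1 N), for 0.2 s.
4. the green load box lies flat in its tray and is let go (horizontal distance between load and tray_green below 0.013 m and z of load in the frame of tray_green below 0.005 m and angle between load's own z axis and vertical below 0.05 rad and linear speed of load below 0.02 m/s and contact force between the fingers and load below 0.1 N), for 0.2 s.
At the end, for the whole second after the job is handed in: Each of the four things lies released and at rest (under 20 mm/s) in the tray of its own colour: centre within 13 mm of the tray's centre, underside less than 5 mm above the tray's underside (so on its 3 mm floor, not on the rim), tilted less than 0.05 rad (all of step 1 and all of step 2 and all of step 3 and all of step 4); the robot touches nothing.
It fails at once if a thing of the kit is dropped (it moves faster than 0.6 m/s while the fingers do not touch it) ((contact force between the fingers and stop below 0.05 N and linear speed of stop above 0.6 m/s) or (contact force between the fingers and pack below 0.05 N and linear speed of pack above 0.6 m/s) or (contact force between the fingers and meter below 0.05 N and linear speed of meter above 0.6 m/s) or (contact force between the fingers and load below 0.05 N and linear speed of load above 0.6 m/s)).
It fails at once if a thing of the kit is tipped over (more than 0.6 rad) (angle between any of stop, pack, meter, load's own z axis and vertical above 0.6 rad).
It fails at once if the orange plug or the mouse is moved by more than 30 mm (distance of any of plug, mouse from where it was at the start of the episode above 0.03 m).
It also fails if it takes over 117 s, if anything falls off the work surface, if the arm or the gripper's body presses on something with over 40 N, if the wrist force passes 120 N, or if a joint passes its speed limit or range.

### The arm

A 7-joint arm with a two-finger parallel gripper is mounted at the origin on the work surface. World frame = base frame: x ahead of the robot, y to its left, z up, the work surface at z = 0. Lengths are in m, angles in rad, forces in N, time in s.
With the tool pointing down it reaches from about 0.35 to 0.9 m from the base axis. Payload 8.1 kg.
Tool frame: the origin (TCP) lies at the very end of the fingers, on their centre line; the grasp point (between the pads) lies 19 mm behind it (env.grasp_offset is the distance from the TCP to the grasp point, in m); z points along the fingers, y is the line along which they close (so a half turn about z gives the same grasp; the last joint's range is limited). The gripper opens to 92 mm and grips with 3 to 60 N. Pads are 19 mm wide; open, the fingers measure 130 mm over their backs; the gripper's body (75 mm by 190 mm) begins 47 mm behind the grasp point.
Start: joints at [-1.289, 0.434, 0.025, 1.573, -0.012, 1.134, -0.075], TCP at [0.235, 0.579, 0.227] pointing down, gripper open.
Joint ranges: [-2.62, 2.62], [-0.44, 2.09], [-1.27, 1.32], [0.08, 2.57], [-1.32, 4.46], [0.12, 2], [-2.74, 2.74]. Speed limits (rad/s): [2.22, 2.22, 3.01, 3.01, 3.14, 3.14, 3.14].

### API

Orientations are given as a unit quaternion [x, y, z, w].
In Python, from station import env, optics, ticket gives the robot as it stands.
- The arm moves only by the shell command python3 -m pendant 'ROWS' [FORCE]. ROWS is JSON, a list that holds one entry, the list of rows, each a list of 5 numbers: the closure, from 0 (fully open) to 1 (shut), then the shift along the tool's x, y, z in m, then the turn about the tool's z in rad. In form: [[[grip, tx, ty, tz, spin], ...]]. A call has 1 to 5 rows; each row is the pose to reach, as a shift and turn from the pose commanded when the call began, along the tool's axes at that moment; what a row does not reach only later rows make up. A row lasts 1/12 s, in which the tool goes at most 41.7 mm and 7.16 degrees, less where a joint would pass 70% of its speed; a pose out of reach is approached as far as the arm can. A call with a gripper value outside its range is refused whole. The fingers move at their own pace and stop on an object; FORCE is the grip in N (left out, the last holds). Time passes only in rows, so rows that repeat a pose let the fingers close. It gives the time, the measured TCP pose, the force, the opening and the grip force at its end, in the units of the state.
- env.sense(): the state, without advancing time (a new reading comes with each control period).
- optics.grab_frame(name): name is "side" or "top"; returns (picture, depth): 400x640x3 uint8, blue, green, red; 400x640 float32, m along the optical axis (not along the pixel's ray), 0 where there is no reading.
- optics.camera_info(name): a dict with "intrinsics" (3x3 intrinsics, pixels), "extrinsics" (4x4, takes a point from world to camera coordinates). Camera axes: x right, y down, z forward; pixel columns grow to the right and rows downward; lengths in m; the calibration is good to about 2 mm. A picture is of the moment at which its call begins. camera_info takes no time and is no camera call.
- ticket.sign_off(): hands the job in; it is judged then, once.
Trained networks look in the newest picture that a camera, given by its name, has taken for a name from the list of things; names that differ only in an ending like _2 or _b are one class to them, and where a whole thing is asked for, a point or a joint stands for the part that bears it (a point fixed in the world has none). Each returns a list of dicts, best first, with "confidence" (0 to 1); they miss things now and then, are a little off and sometimes report something else, mostly with a low value. They report only what shows in the picture. A call takes as long as a camera call. They do not tell look-alikes from the thing itself.
- optics.find_in(camera, name): "at" ([column, row] in pixels, amid what is visible of it).
- optics.masks_of(camera, name): "mask" (400x640 bool, what is visible of it) and "at" ([column, row] in pixels, amid what is visible of it).
- optics.spot_point(camera, name): "at" ([column, row] in pixels: a listed point, or the origin of a listed thing).
The state is a dict: "time": time; "joints": joint angles; "joint_velocities": joint speeds; "effort": joint torques, N m; "tool_pos": TCP position; "orientation": TCP orientation; "ft_force": force on the tool from outside, world axes, zero at the start; "moment": the same for the moment, N m; "width": opening from 0.0 (shut) to 1.0 (fully open); "grasp_force": force on a finger pad.
Only numpy, scipy, OpenCV 4.12 (cv2) and the standard library are available. Lean on these libraries where they do the work, as an engineer would, in place of code of your own. Each camera call takes 0.05 s, during which the arm holds its last target. There are 200 camera calls.

## Working session

There is one attempt and no reset: what is moved stays moved. The work goes in short steps, Python scripts to look and compute and a shell command to move; the robot and the scene stay as the last step left them, time stands still between calls to the robot, and variables do not carry over. Pictures are saved under pics/ and viewed, at most 14 in all, crops included, and the job is handed in when it is done.

```bash
mkdir -p pics; ls; python3 - <<'E'
from station import env, optics, ticket
import cv2,numpy as np
s=env.sense();print(s['time'],s['tool_pos'],s['orientation'],s['width'],env.grasp_offset)
for c in ['side','top']:
    im,d=optics.grab_frame(c);cv2.imwrite(f'pics/{c}0.png',im);np.save(f'{c}0.npy',d)
    i=optics.camera_info(c);print(c,np.round(i['intrinsics'],1).tolist(),np.round(i['extrinsics'],3).tolist())
    for n in ['stop','pack','meter','load','tray_blue','tray_black','tray_orange','tray_green','plug','mouse']:
        print(n,[(np.round(r['at']).astype(int).tolist(),round(r['confidence'],2)) for r in optics.find_in(c,n)][:4])
E
```

```text
pics
0.0 [0.23446873 0.57880665 0.22596809] [ 1.91249207e-01  9.81541209e-01 -7.67362189e-04 -8.58711262e-05] 1.0037542193117712 0.0188
side [[456.9, 0.0, 323.8], [0.0, 456.9, 195.8], [0.0, 0.0, 1.0]] [[0.844, -0.536, 0.01, -0.529], [-0.305, -0.495, -0.814, 0.21], [0.441, 0.684, -0.581, 1.192], [0.0, 0.0, 0.0, 1.0]]
stop [([336, 171], 0.56)]
pack [([336, 186], 0.78), ([301, 139], 0.56)]
meter [([335, 194], 0.82)]
load [([334, 204], 0.64)]
tray_blue [([287, 168], 0.69)]
tray_black [([370, 247], 0.58)]
tray_orange [([246, 177], 0.59), ([370, 250], 0.29)]
tray_green [([278, 218], 0.8)]
plug [([315, 256], 0.62)]
mouse [([400, 302], 0.85)]
top [[397.0, 0.0, 318.7], [0.0, 397.0, 199.4], [0.0, 0.0, 1.0]] [[-0.021, -1.0, -0.021, -0.022], [-0.991, 0.023, -0.129, 0.603], [0.13, 0.018, -0.991, 1.087], [0.0, 0.0, 0.0, 1.0]]
stop [([311, 177], 0.87)]
pack [([184, 153], 0.79), ([304, 181], 0.53)]
meter []
load [([313, 176], 0.69), ([309, 193], 0.6), ([324, 188], 0.36)]
tray_blue [([226, 199], 0.82)]
tray_black [([396, 193], 0.71)]
tray_orange [([220, 252], 0.83)]
tray_green [([310, 250], 0.81)]
plug [([385, 249], 0.78)]
mouse [([468, 210], 0.92), ([227, 199], 0.16)]
```

View pics/top0.png

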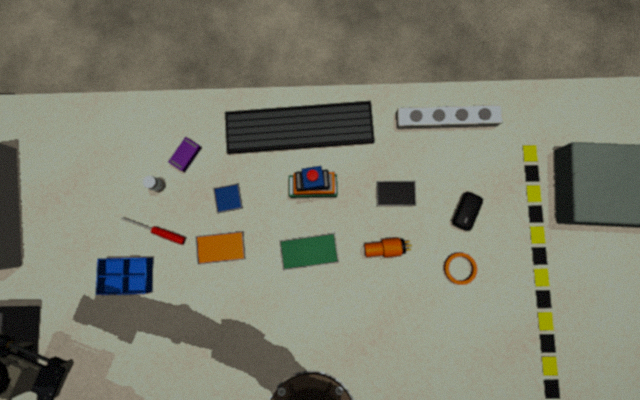

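View pics/side0.png

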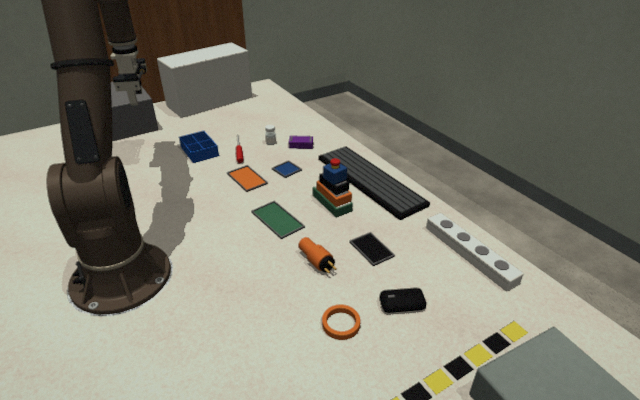

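The top view shows the stack at about (312,180), with the stop's red button at (312,175). The trays are blue (228,198), black (396,193), orange (220,248) and green (309,251). The plug is at (387,247) and the mouse at (467,211).

Possible mix-ups:
- **Stop:** blue organizer (125,275) and the blue tray (228,198).
- **Pack:** purple pack (185,154), black tray and keyboard (300,127).
- **Meter:** orange tray, ring (460,268) and plug.
- **Load:** green tray.

I choose the stacked items at (312,178). The close crop below checks that choice.

```bash
cat > h.py <<'E'
from station import env, optics, ticket
import cv2,numpy as np
def cloud(c):
    im,d=optics.grab_frame(c);i=optics.camera_info(c);K=np.array(i['intrinsics']);T=np.linalg.inv(np.array(i['extrinsics']))
    v,u=np.mgrid[:400,:640]
    P=np.stack([(u-K[0,2])/K[0,0]*d,(v-K[1,2])/K[1,1]*d,d],-1)@T[:3,:3].T+T[:3,3]
    P[d<=0]=np.nan
    return im,P
def rays(c,uv,z):
    i=optics.camera_info(c);K=np.array(i['intrinsics']);T=np.linalg.inv(np.array(i['extrinsics']))
    r=np.c_[np.asarray(uv,float),np.ones(len(uv))]@np.linalg.inv(K).T@T[:3,:3].T
    return (T[:3,3]+r*((z-T[2,3])/r[:,2])[:,None])[:,:2]
def rect(xy):
    (c,(w,h),a)=cv2.minAreaRect(np.asarray(xy,np.float32)*1000)
    if w>h: w,h,a=h,w,a+90   # a: direction of short side
    a=(a+90)%180-90          # short side angle vs world x
    return np.round(c,1),round(w,1),round(h,1),round(a,1)
def col(im):
    h=cv2.cvtColor(im,cv2.COLOR_BGR2HSV).astype(int);H,S,V=h[...,0],h[...,1],h[...,2]
    return dict(blue=(H>100)&(H<125)&(S>110),orange=(H>6)&(H<22)&(S>140),green=(H>55)&(H<95)&(S>90),black=(V<75)&(S<110),red=((H<6)|(H>174))&(S>150))
E
python3 - <<'E'
from h import *
boxes={'top':dict(blue=(228,198),black=(396,193),orange=(220,248),green=(309,251)),
'side':dict(blue=(287,169),black=(371,248),orange=(247,178),green=(278,219))}
for c in ['top','side']:
    im,P=cloud(c);M=col(im)
    for n,(u,v) in boxes[c].items():
        m=M[n].astype(np.uint8);k=cv2.connectedComponents(m)[1]
        q=k==k[v,u]
        ys,xs=np.nonzero(q);z=np.nanmedian(P[q][:,2])
        print(c,'tray',n,len(xs),'z',round(z*1000,1),rect(rays(c,np.c_[xs,ys],.003)),'mean',np.round(rays(c,np.c_[xs,ys],.003).mean(0)*1000,1))
    b=np.zeros((400,640),bool)
    if c=='top': b[155:210,280:345]=1
    else: b[150:220,305:360]=1
    for n in ['red','blue','black','orange','green']:
        q=b&M[n]; p=P[q];p=p[~np.isnan(p[:,0])]
        if len(p)<5: print(c,n,len(p));continue
        print(c,n,len(p),'z pct',np.round(np.percentile(p[:,2],[2,20,50,80,98])*1000),'lo',np.round(np.percentile(p,3,0)*1000),'hi',np.round(np.percentile(p,97,0)*1000))
    np.save(f'P_{c}.npy',P)
    x=cv2.resize(im[150:215,275:350] if c=='top' else im[150:222,300:375],None,fx=7,fy=7,interpolation=cv2.INTER_CUBIC)
    cv2.imwrite(f'pics/crop_{c}.png',x)
a=cv2.imread('pics/crop_top.png');b=cv2.imread('pics/crop_side.png')
h=min(a.shape[0],b.shape[0]);cv2.imwrite('pics/crop.png',cv2.resize(np.hstack([a[:h],b[:h]]),(800,int(800*h/(a.shape[1]+b.shape[1])))))
for n,u,v in [('plug',387,247),('mouse',467,211)]:
    print(n,np.round(rays('top',[[u,v]],.02)*1000))
E
```

```text
top tray blue 522 z 2.3 (array([617.9, 233.9]), 67.4, 67.7, 10.1) mean [618. 234.]
top tray black 858 z 1.7 (array([ 620.3, -259.5]), 65.0, 108.4, -1.4) mean [ 620.4 -259.9]
top tray orange 1183 z 2.3 (array([473.8, 254.7]), 75.5, 130.9, 5.1) mean [473.7 254.6]
top tray green 1414 z 2.0 (array([457.5,  -1.6]), 76.6, 152.4, 6.6) mean [457.3  -1.8]
top red 92 z pct [154. 157. 159. 160. 163.] lo [637. -34. 155.] hi [661.  -9. 162.]
top blue 300 z pct [ 95. 134. 137. 138. 140.] lo [622. -49.  96.] hi [673.   6. 140.]
top black 228 z pct [16. 33. 94. 96. 99.] lo [612. -66.  16.] hi [672.  31.  99.]
top orange 263 z pct [44. 62. 65. 68. 95.] lo [617. -79.  45.] hi [672.  33.  94.]
top green 82 z pct [26. 30. 32. 34. 36.] lo [612. -81.  27.] hi [617.  44.  36.]
side tray blue 170 z 3.8 (array([619.1, 237.6]), 62.5, 63.5, -80.5) mean [618.7 237.2]
side tray black 707 z 4.1 (array([ 619.8, -260.5]), 73.5, 115.8, -0.5) mean [ 618.9 -261. ]
side tray orange 439 z 3.7 (array([474.1, 257.1]), 74.3, 127.9, 5.0) mean [473.8 255.8]
side tray green 725 z 3.8 (array([458. ,   1.5]), 73.7, 147.4, 6.5) mean [458.   -1.7]
side red 68 z pct [ 13. 153. 159. 161. 162.] lo [633. -65.  17.] hi [746. 186. 162.]
side blue 370 z pct [ 89. 106. 124. 137. 140.] lo [620. -52.  94.] hi [675.  -3. 140.]
side black 986 z pct [ 5. 19. 24. 34. 98.] lo [610. -88.   6.] hi [856. 217.  97.]
side orange 348 z pct [ 37.  45.  57.  66. 143.] lo [614. -83.  37.] hi [670.  22.  81.]
side green 301 z pct [ 5. 13. 23. 32. 84.] lo [609. -91.   7.] hi [670.  33.  82.]
plug [[ 464. -225.]]
mouse [[ 561. -457.]]
```

View pics/crop.png

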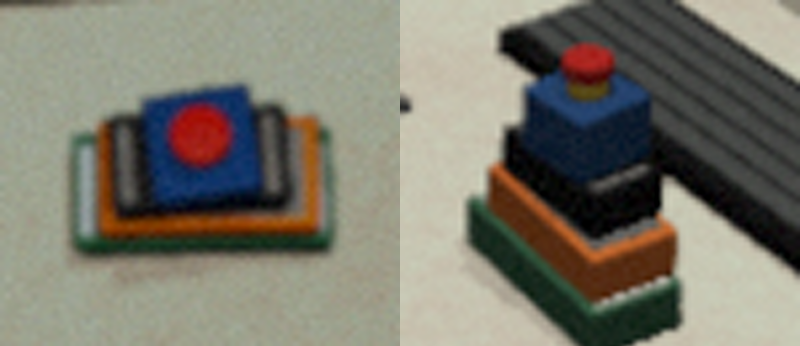

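The crop confirms the order from the top: blue box with red button, black pack with grey stripes, orange meter, green load box with silver ends. Measured top heights of 138, 96, 66 and 33 mm agree with the stated sizes. Next I'll get the stop's pose and the first displacement.

```bash
cat >> h.py <<'E'
def to(x,y,z,yaw):
    "mm, deg (yaw = tool y axis vs world x)"
    from scipy.spatial.transform import Rotation as R
    s=env.sense();A=R.from_quat(s['orientation']).as_matrix();p=np.array(s['tool_pos'])
    y0=np.degrees(np.arctan2(A[1,1],A[0,1]))
    d=A.T@(np.array([x,y,z])/1000-p)
    print('t',round(s['time'],2),'at',np.round(p*1000,1),'yaw',round(y0,1),'w',round(s['width'],3),'F',round(s['grasp_force'],1),
      '-> shift',np.round(d,4),'spin',round(np.radians(-((yaw-y0+180)%360-180)),4))
def topface(c,colors,box,zlo,zhi,zr):
    im,P=cloud(c);M=col(im);q=np.zeros((400,640),bool);u0,v0,u1,v1=box;q[v0:v1,u0:u1]=1
    m=np.zeros_like(q)
    for n in colors:m|=M[n]
    q&=m&(P[...,2]>zlo)&(P[...,2]<zhi)
    k=cv2.connectedComponentsWithStats(q.astype(np.uint8));q=k[1]==1+np.argmax(k[2][1:,4])
    ys,xs=np.nonzero(q);xy=rays(c,np.c_[xs,ys],zr)
    print(c,len(xs),'z',np.round(np.median(P[q][:,2])*1000,1),rect(xy),'mean',np.round(xy.mean(0)*1000,1));return q
E
python3 - <<'E'
from h import *
topface('top',['blue'],(280,155,345,210),.128,.145,.138)
topface('side',['blue'],(305,150,360,220),.130,.145,.138)
topface('top',['red'],(280,155,345,210),.148,.17,.160)
topface('side',['red'],(305,150,360,220),.15,.17,.158)
to(647,-22,240,8)
E
```

```text
top 266 z 136.4 (array([647.8, -21.6]), 52.8, 53.4, 6.8) mean [644.3 -21.7]
side 142 z 138.1 (array([643.9, -27.4]), 61.0, 62.9, 10.1) mean [641.1 -34.5]
top 93 z 159.0 (array([649.2, -21.5]), 25.5, 25.9, 88.8) mean [649.  -21.9]
side 59 z 159.1 (array([646. , -25.5]), 27.0, 40.5, -33.9) mean [647.  -25.3]
t 1.4 at [234.7 579.3 226.8] yaw 67.9 w 0.999 F 0.0 -> shift [-0.6079 -0.4025 -0.0133] spin 1.0463
```

```bash
python3 -m pendant '[[[0,-0.033,-0.022,0,0],[0,-0.066,-0.044,-0.002,0],[0,-0.1,-0.066,-0.004,0],[0,-0.133,-0.088,-0.006,0],[0,-0.167,-0.11,-0.01,0]]]' 25
python3 -m pendant '[[[0,-0.033,-0.022,0,0.12],[0,-0.066,-0.044,0,0.24],[0,-0.1,-0.066,0,0.36],[0,-0.133,-0.088,0,0.48],[0,-0.167,-0.11,0,0.6]]]'
python3 -c "
from h import *
to(647.5,-22.5,230,7.5)"
```

```text
time: 1.82
tool_pos: [0.3486, 0.4129, 0.2366]
orientation: [0.191, 0.982, -0.0, -0.0]
ft_force: [1.1, 0.1, 0.2]
width: 1.002
grasp_force: 0.0
time: 2.23
tool_pos: [0.4623, 0.2483, 0.2371]
orientation: [0.475, 0.88, 0.0, 0.0]
ft_force: [0.1, 1.0, -0.4]
width: 1.0
grasp_force: 0.0
t 2.23 at [462.3 248.3 237.1] yaw 33.2 w 1.0 F 0.0 -> shift [-0.328   0.0064  0.007 ] spin 0.4494
```

```bash
python3 -m pendant '[[[0,-0.04,0.001,0,0.11],[0,-0.08,0.002,0,0.22],[0,-0.12,0.003,0,0.34],[0,-0.16,0.003,0,0.45],[0,-0.2,0.004,0.004,0.45]]]' | head -2
python3 -c "
from h import *
to(647.5,-22.5,230,7.5)"
```

```text
time: 2.65
tool_pos: [0.5768, 0.084, 0.2336]
t 2.65 at [576.8  84.  233.6] yaw 7.4 w 1.001 F 0.0 -> shift [-0.1147  0.0564  0.0037] spin -0.0018
```

```bash
python3 -m pendant '[[[0,-0.035,0.017,0,0],[0,-0.07,0.034,0.002,0],[0,-0.1,0.05,0.003,0],[0,-0.115,0.0565,0.004,0],[0,-0.115,0.0565,0.004,0]]]' | head -2
python3 -c "
from h import *
to(647.5,-22.5,109,7.5)"
```

```text
time: 3.07
tool_pos: [0.6483, -0.0263, 0.2284]
t 3.07 at [648.3 -26.3 228.4] yaw 7.4 w 1.001 F 0.0 -> shift [ 0.0043 -0.0003  0.1194] spin -0.001
```

```bash
python3 -m pendant '[[[0,0.002,0,0.01,0],[0,0.002,0,0.03,0],[0,0.002,0,0.05,0],[0,0.002,0,0.05,0],[0,0.002,0,0.05,0]]]' | head -2
python3 -c "
from h import *
to(647.5,-22.5,109,7.5)"
```

```text
time: 3.48
tool_pos: [0.6456, -0.0169, 0.1777]
t 3.48 at [645.6 -16.9 177.7] yaw 7.9 w 0.999 F 0.0 -> shift [-0.0059  0.0013  0.0687] spin 0.007
```

```bash
for i in 1 2; do python3 -m pendant '[[[0,0,0,0,0],[0,0,0,0,0]]]' | head -2; done
python3 -c "
from h import *
to(647.5,-22.5,109,7.5)"
```

```text
time: 3.65
tool_pos: [0.6474, -0.0181, 0.1801]
time: 3.82
tool_pos: [0.6473, -0.0187, 0.1797]
t 3.82 at [647.3 -18.7 179.7] yaw 7.8 w 1.002 F 0.0 -> shift [-0.0038 -0.0004  0.0707] spin 0.0052
```

```bash
python3 -m pendant '[[[0,-0.004,0,0.015,0],[0,-0.004,0,0.035,0],[0,-0.004,0,0.055,0],[0,-0.004,0,0.066,0],[0,-0.004,0,0.07,0]]]' | head -2; python3 -m pendant '[[[0,0,0,0,0],[0,0,0,0,0],[0,0,0,0,0]]]'
python3 -c "
from h import *
to(647.5,-22.5,109,7.5)"
```

```text
time: 4.23
tool_pos: [0.6464, -0.0226, 0.1071]
time: 4.48
tool_pos: [0.6482, -0.0228, 0.11]
orientation: [0.657, 0.753, 0.001, 0.001]
ft_force: [-0.8, -0.0, -0.1]
width: 1.001
grasp_force: 0.0
t 4.48 at [648.2 -22.8 110. ] yaw 7.8 w 1.001 F 0.0 -> shift [ 0.0004 -0.0007  0.001 ] spin 0.005
```

Closing on the stop. I'll check the grip, then lift.

```bash
for i in 1 2; do python3 -m pendant '[[[0.6,0,0,0,0],[0.6,0,0,0,0],[0.6,0,0,0,0],[0.6,0,0,0,0],[0.6,0,0,0,0]]]' 25; done
```

```text
time: 4.9
tool_pos: [0.6475, -0.0227, 0.1089]
orientation: [0.657, 0.753, 0.0, 0.0]
ft_force: [0.6, 0.6, -0.0]
width: 0.686
grasp_force: 0.0
time: 5.32
tool_pos: [0.6476, -0.0226, 0.1088]
orientation: [0.657, 0.754, 0.0, 0.0]
ft_force: [2.2, 1.4, 0.9]
width: 0.587
grasp_force: 25.0
```

```bash
python3 -m pendant '[[[0.6,0,0,-0.006,0],[0.6,0,0,-0.018,0],[0.6,0,0,-0.032,0],[0.6,0,0,-0.042,0],[0.6,0,0,-0.045,0]]]'
python3 -c "
from h import *
to(618.2,234.5,150,10)"
```

```text
time: 5.73
tool_pos: [0.6484, -0.023, 0.1563]
orientation: [0.658, 0.753, 0.001, 0.001]
ft_force: [-0.4, 0.1, -1.6]
width: 0.583
grasp_force: 25.0
t 5.73 at [648.4 -23.  156.3] yaw 7.8 w 0.583 F 25.0 -> shift [0.2592 0.0049 0.0063] spin -0.0389
```

```bash
python3 -m pendant '[[[0.6,0.01,0,0,0],[0.6,0.03,0,0,-0.01],[0.6,0.055,0,0,-0.02],[0.6,0.085,0.001,0,-0.03],[0.6,0.115,0.002,0,-0.035]]]'|head -2
python3 -m pendant '[[[0.6,0.03,0.001,0.005,0],[0.6,0.06,0.002,0.01,0],[0.6,0.085,0.003,0.02,0],[0.6,0.105,0.003,0.03,0],[0.6,0.12,0.003,0.04,0]]]'|head -2
python3 -m pendant '[[[0.6,0.01,0,0.01,0],[0.6,0.016,0,0.02,0],[0.6,0.02,0,0.025,0],[0.6,0.02,0,0.025,0],[0.6,0.02,0,0.025,0]]]'
python3 -c "
from h import *
to(618.2,234.5,16,10)"
```

```text
time: 6.15
tool_pos: [0.6328, 0.0931, 0.1531]
time: 6.57
tool_pos: [0.6147, 0.214, 0.1125]
time: 6.98
tool_pos: [0.6132, 0.2286, 0.0886]
orientation: [0.645, 0.764, -0.0, 0.0]
ft_force: [0.3, -0.8, -2.1]
width: 0.587
grasp_force: 25.0
t 6.98 at [613.2 228.6  88.6] yaw 9.7 w 0.587 F 25.0 -> shift [0.005  0.006  0.0726] spin -0.0051
```

```bash
python3 -m pendant '[[[0.6,0.003,0.003,0.012,-0.005],[0.6,0.005,0.006,0.03,-0.005],[0.6,0.005,0.006,0.046,-0.005],[0.6,0.005,0.006,0.056,-0.005],[0.6,0.005,0.006,0.06,-0.005]]]'|head -2
python3 -m pendant '[[[0.6,0,0,0,0],[0.6,0,0,0,0],[0.6,0,0,0,0]]]'
python3 -c "
from h import *
to(618.2,234.5,16,10)"
```

```text
time: 7.4
tool_pos: [0.6174, 0.2349, 0.0269]
time: 7.65
tool_pos: [0.6188, 0.2359, 0.0297]
orientation: [0.642, 0.766, 0.001, 0.0]
ft_force: [0.2, 0.7, -2.0]
width: 0.59
grasp_force: 25.0
t 7.65 at [618.8 235.9  29.7] yaw 10.1 w 0.59 F 25.0 -> shift [-0.0013 -0.0008  0.0137] spin 0.0011
```

```bash
python3 -m pendant '[[[0.6,-0.001,-0.001,0.004,0],[0.6,-0.001,-0.001,0.008,0],[0.6,-0.001,-0.001,0.011,0],[0.6,-0.001,-0.001,0.013,0],[0.6,-0.001,-0.001,0.013,0]]]'|head -2
python3 -m pendant '[[[0.6,0,0,0.001,0],[0.6,0,0,0.001,0],[0.6,0,0,0.001,0]]]'
```

```text
time: 8.07
tool_pos: [0.617, 0.2347, 0.0158]
time: 8.32
tool_pos: [0.6171, 0.2348, 0.0158]
orientation: [0.642, 0.766, 0.0, -0.0]
ft_force: [-4.3, -1.1, 10.4]
width: 0.587
grasp_force: 25.0
```

```bash
python3 -m pendant '[[[0.5,0,0,-0.001,0],[0.3,0,0,-0.001,0],[0.1,0,0,-0.001,0],[0,0,0,-0.001,0],[0,0,0,-0.001,0]]]'
python3 -m pendant '[[[0,0,0,-0.01,0],[0,0,0,-0.035,0],[0,0,0,-0.07,0],[0,0,0,-0.11,0],[0,0,0,-0.14,0]]]'
python3 -m pendant '[[[0,0.01,-0.03,0,0],[0,0.02,-0.065,0,0],[0,0.02,-0.1,0,0],[0,0.02,-0.12,0,0],[0,0.02,-0.12,0,0]]]'|head -2
python3 - <<'E'
from h import *
topface('top',['blue'],(200,170,255,225),.03,.06,.045)
topface('top',['red'],(200,170,255,225),.05,.09,.067)
im,P=cloud('top')
q=np.zeros((400,640),bool);q[155:212,280:345]=1
def lay(lo,hi,zr,q=q):
    m=q&(P[...,2]>lo)&(P[...,2]<hi);ys,xs=np.nonzero(m);xy=rays('top',np.c_[xs,ys],zr)
    print(len(xs),rect(xy),np.round(xy.mean(0)*1000,1),round(np.median(P[m][:,2])*1000,1))
lay(.085,.11,.096);lay(.055,.075,.066);lay(.025,.042,.034)
cv2.imwrite('pics/c1.png',cv2.resize(im[140:280,180:420],None,fx=3,fy=3))
E
```

```text
time: 8.73
tool_pos: [0.6172, 0.2348, 0.0156]
orientation: [0.642, 0.767, 0.0, 0.0]
ft_force: [-0.0, -0.1, -0.4]
width: 0.832
grasp_force: 0.0
time: 9.15
tool_pos: [0.6178, 0.2346, 0.1594]
orientation: [0.642, 0.766, 0.001, 0.001]
ft_force: [0.5, -0.1, 0.2]
width: 1.001
grasp_force: 0.0
time: 9.57
tool_pos: [0.4911, 0.2331, 0.1563]
top 233 z 43.6 (array([615.8, 232.3]), 53.6, 54.3, -79.9) mean [613.9 228.3]
top 78 z 65.6 (array([615.6, 233.2]), 24.8, 26.7, -27.6) mean [616.  233.1]
644 (array([648.8, -17.9]), 52.7, 91.4, 2.7) [648.6 -17.8] 94.9
293 (array([646.3, -21.9]), 59.2, 114.5, -1.4) [635.4 -33.8] 64.7
249 (array([643.2, -16.9]), 64.0, 138.1, -0.2) [632.4  -6.5] 32.8
```

View pics/c1.png

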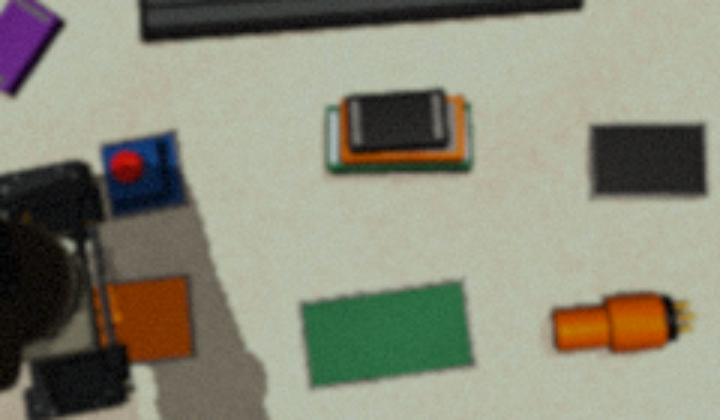

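The crop shows the stop flat in the blue tray, button at (127,167), measured 2 mm from the tray centre. The pack is now clear on top at (397,120): 52.7 x 91.4 mm, yaw 2.7°. Next is the pack.

```bash
python3 -c "
from h import *
to(648.7,-18,150,2.7)"
```

```text
t 9.72 at [496.5 233.8 156.6] yaw 10.1 w 1.003 F 0.0 -> shift [-0.2745  0.1058  0.0067] spin 0.1288
```

```bash
python3 -m pendant '[[[0,-0.03,0.012,0,0.03],[0,-0.065,0.025,0,0.06],[0,-0.1,0.039,0,0.09],[0,-0.135,0.052,0,0.12],[0,-0.17,0.065,0,0.128]]]'|head -2
python3 -c "
from h import *
to(648.7,-18,150,2.7)"
```

```text
time: 10.13
tool_pos: [0.5915, 0.0754, 0.1559]
t 10.13 at [591.5  75.4 155.9] yaw 2.6 w 1.001 F 0.0 -> shift [-0.0959  0.0528  0.006 ] spin -0.0013
```

```bash
python3 -m pendant '[[[0,-0.03,0.017,0,0],[0,-0.06,0.034,0,0],[0,-0.083,0.046,0.003,0],[0,-0.095,0.053,0.006,0],[0,-0.096,0.053,0.006,0]]]'|head -2
python3 -m pendant '[[[0,0,0,0,0],[0,0,0,0,0],[0,0,0,0,0]]]'|head -2
python3 -c "
from h import *
to(648.7,-18,77,2.7)"
```

```text
time: 10.55
tool_pos: [0.6484, -0.0204, 0.149]
time: 10.8
tool_pos: [0.6465, -0.0137, 0.1497]
t 10.8 at [646.5 -13.7 149.7] yaw 2.9 w 0.995 F 0.0 -> shift [-0.0045  0.002   0.0727] spin 0.0032
```

```bash
python3 -m pendant '[[[0,-0.003,0.002,0.012,0],[0,-0.0045,0.002,0.032,0],[0,-0.0045,0.002,0.052,0],[0,-0.0045,0.002,0.067,0],[0,-0.0045,0.002,0.072,0]]]'|head -2
python3 -m pendant '[[[0,0,0,0,0],[0,0,0,0,0],[0,0,0,0,0]]]'|head -2
python3 -c "
from h import *
to(648.7,-18,77,2.7)"
```

```text
time: 11.22
tool_pos: [0.6472, -0.0191, 0.0747]
time: 11.47
tool_pos: [0.6497, -0.0202, 0.0787]
t 11.47 at [649.7 -20.2  78.7] yaw 2.8 w 0.997 F 0.0 -> shift [ 0.0022 -0.0009  0.0017] spin 0.0011
```

```bash
for i in 1 2; do python3 -m pendant '[[[0.65,0,0,0.0005,0],[0.65,0,0,0.0005,0],[0.65,0,0,0.0005,0],[0.65,0,0,0.0005,0],[0.65,0,0,0.0005,0]]]' 25; done
python3 -m pendant '[[[0.65,0,0,-0.006,0],[0.65,0,0,-0.018,0],[0.65,0,0,-0.032,0],[0.65,0,0,-0.042,0],[0.65,0,0,-0.045,0]]]'
python3 -c "
from h import *
to(620,-260,100,-1.2)"
```

```text
time: 11.88
tool_pos: [0.6491, -0.0203, 0.0775]
orientation: [0.69, 0.724, 0.0, 0.0]
ft_force: [-0.8, 0.4, -0.6]
width: 0.689
grasp_force: 0.0
time: 12.3
tool_pos: [0.6491, -0.0203, 0.0768]
orientation: [0.69, 0.724, 0.0, 0.0]
ft_force: [0.6, 0.9, 0.7]
width: 0.564
grasp_force: 25.0
time: 12.72
tool_pos: [0.6501, -0.0205, 0.1242]
orientation: [0.69, 0.724, 0.001, 0.001]
ft_force: [1.3, -0.1, -2.5]
width: 0.566
grasp_force: 25.0
t 12.72 at [650.1 -20.5 124.2] yaw 2.7 w 0.566 F 25.0 -> shift [-0.2378 -0.0415  0.0241] spin 0.0687
```

```bash
python3 -m pendant '[[[0.65,-0.01,-0.002,0,0.015],[0.65,-0.03,-0.005,0,0.03],[0.65,-0.055,-0.01,0,0.045],[0.65,-0.085,-0.015,0,0.06],[0.65,-0.115,-0.02,0,0.068]]]'|head -2
python3 -m pendant '[[[0.65,-0.03,-0.004,0,0],[0.65,-0.06,-0.008,0.005,0],[0.65,-0.085,-0.011,0.012,0],[0.65,-0.104,-0.013,0.02,0],[0.65,-0.115,-0.014,0.025,0]]]'|head -2
python3 -m pendant '[[[0.65,-0.006,0,0,0],[0.65,-0.008,0,0,0],[0.65,-0.008,0,0,0],[0.65,-0.008,0,0,0],[0.65,-0.008,0,0,0]]]'
python3 -c "
from h import *
to(620,-262,14,-1.2)"
```

```text
time: 13.13
tool_pos: [0.6336, -0.1375, 0.1211]
time: 13.55
tool_pos: [0.6159, -0.255, 0.0956]
time: 13.97
tool_pos: [0.6189, -0.257, 0.097]
orientation: [0.713, 0.701, 0.001, -0.0]
ft_force: [0.3, 0.2, -2.9]
width: 0.563
grasp_force: 25.0
t 13.97 at [ 618.9 -257.    97. ] yaw -1.0 w 0.563 F 25.0 -> shift [-0.005   0.0011  0.083 ] spin 0.003
```

```bash
python3 -m pendant '[[[0.65,-0.003,0.001,0.012,0],[0.65,-0.005,0.001,0.03,0],[0.65,-0.005,0.001,0.05,0],[0.65,-0.005,0.001,0.065,0],[0.65,-0.005,0.001,0.07,0]]]'|head -2
python3 -m pendant '[[[0.65,0,0,0,0],[0.65,0,0,0,0],[0.65,0,0,0,0]]]'
python3 -c "
from h import *
to(620,-262,14,-1.2)"
```

```text
time: 14.38
tool_pos: [0.6176, -0.2624, 0.0235]
time: 14.63
tool_pos: [0.6198, -0.2641, 0.0277]
orientation: [0.714, 0.7, 0.0, 0.001]
ft_force: [0.6, -0.4, -3.3]
width: 0.566
grasp_force: 25.0
t 14.63 at [ 619.8 -264.1   27.7] yaw -1.1 w 0.566 F 25.0 -> shift [0.0021 0.0002 0.0137] spin 0.001
```

```bash
python3 -m pendant '[[[0.65,0.001,0,0.004,0],[0.65,0.001,0,0.008,0],[0.65,0.001,0,0.011,0],[0.65,0.001,0,0.012,0],[0.65,0.001,0,0.012,0]]]'|head -2
python3 -m pendant '[[[0.65,0,0,0.001,0],[0.65,0,0,0.001,0],[0.65,0,0,0.001,0]]]'
```

```text
time: 15.05
tool_pos: [0.6187, -0.2627, 0.0144]
time: 15.3
tool_pos: [0.6191, -0.2629, 0.0138]
orientation: [0.714, 0.7, 0.0, 0.0]
ft_force: [0.2, 0.5, -3.4]
width: 0.564
grasp_force: 25.0
```

```bash
python3 -m pendant '[[[0.65,0,0,0.0005,0],[0.65,0,0,0.001,0],[0.65,0,0,0.001,0],[0.65,0,0,0.001,0]]]'|sed -n 2,4p
```

```text
tool_pos: [0.6191, -0.2629, 0.0137]
orientation: [0.714, 0.7, 0.0, 0.0]
ft_force: [-2.9, 1.4, 5.9]
```

Contact is felt, so I'll release, lift, clear the camera's view and measure.

```bash
python3 -m pendant '[[[0.5,0,0,-0.001,0],[0.3,0,0,-0.001,0],[0.1,0,0,-0.001,0],[0,0,0,-0.001,0],[0,0,0,-0.001,0]]]'|tail -2
python3 -m pendant '[[[0,0,0,-0.01,0],[0,0,0,-0.03,0],[0,0,0,-0.06,0],[0,0,0,-0.09,0],[0,0,0,-0.11,0]]]'|head -2
python3 -m pendant '[[[0,0.01,-0.03,0,0],[0,0.02,-0.065,0,0],[0,0.03,-0.1,0,0],[0,0.04,-0.13,0,0],[0,0.04,-0.14,0,0]]]'|head -2
cat >> h.py <<'E'
def lay(P,box,lo,hi,zr,c='top'):
    q=np.zeros((400,640),bool);u0,v0,u1,v1=box;q[v0:v1,u0:u1]=1
    m=q&(P[...,2]>lo)&(P[...,2]<hi);ys,xs=np.nonzero(m);xy=rays(c,np.c_[xs,ys],zr)
    print(len(xs),rect(xy),np.round(xy.mean(0)*1000,1),'z',round(np.median(P[m][:,2])*1000,1))
E
python3 - <<'E'
from h import *
im,P=cloud('top')
S=(280,155,345,212)
lay(P,S,.055,.08,.066);lay(P,S,.025,.042,.034)
lay(P,(365,165,425,225),.022,.05,.033)
cv2.imwrite('pics/c2.png',cv2.resize(im[140:280,180:440],None,fx=3,fy=3))
E
```

```text
width: 0.807
grasp_force: 0.0
time: 16.47
tool_pos: [0.6198, -0.2636, 0.1274]
time: 16.88
tool_pos: [0.4752, -0.2182, 0.1241]
898 (array([645.2, -22.2]), 61.9, 114.5, -0.7) [645.9 -22.3] z 65.1
246 (array([644.7, -16.5]), 63.7, 137.9, -1.4) [632.3  -7.2] z 32.8
575 (array([ 620.2, -258.4]), 49.0, 91.5, -1.4) [ 620.  -259.1] z 31.7
```

View pics/c2.png

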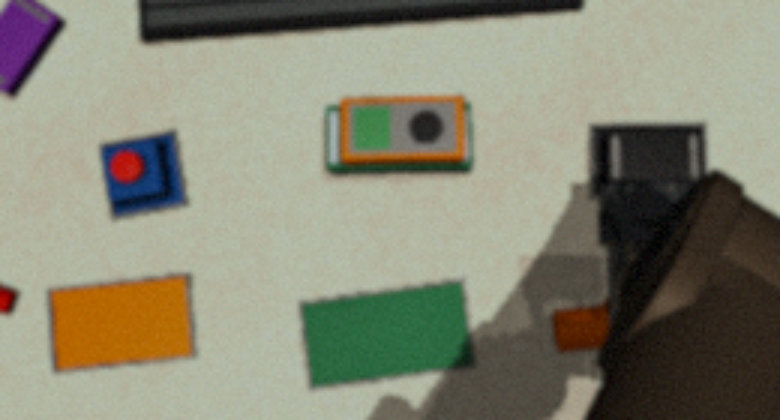

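The crop shows the pack inside the black tray at (650,155), within 2 mm of centre. The meter is uncovered at (405,130) with its centre at (646,-22), yaw -0.7°, top at 65 mm. Next is the meter.

```bash
python3 -c "
from h import *
to(645.8,-22.3,120,-0.7)"
```

```text
t 16.93 at [ 475.4 -219.2  124.3] yaw -1.2 w 1.002 F 0.0 -> shift [0.2005 0.1661 0.0044] spin -0.0093
```

```bash
python3 -m pendant '[[[0,0.025,0.02,0,0],[0,0.055,0.045,0,-0.005],[0,0.085,0.07,0,-0.009],[0,0.115,0.095,0,-0.009],[0,0.14,0.116,0,-0.009]]]'|head -2
python3 -m pendant '[[[0,0.025,0.02,0,0],[0,0.045,0.037,0,0],[0,0.057,0.047,0,0],[0,0.06,0.049,0,0],[0,0.06,0.049,0,0]]]'|head -2
python3 -m pendant '[[[0,0,0,0,0],[0,0,0,0,0],[0,0,0,0,0]]]'|head -2
python3 -c "
from h import *
to(645.8,-22.3,45,-0.7)"
```

```text
time: 17.35
tool_pos: [0.6016, -0.0796, 0.1245]
time: 17.77
tool_pos: [0.6494, -0.0218, 0.1238]
time: 18.02
tool_pos: [0.6478, -0.0246, 0.1241]
t 18.02 at [647.8 -24.6 124.1] yaw -0.8 w 0.998 F 0.0 -> shift [ 0.0023 -0.002   0.0791] spin -0.0011
```

```bash
python3 -m pendant '[[[0,0.002,-0.002,0.013,0],[0,0.002,-0.002,0.033,0],[0,0.002,-0.002,0.055,0],[0,0.002,-0.002,0.072,0],[0,0.002,-0.002,0.078,0]]]'|head -2
python3 -m pendant '[[[0,0,0,0,0],[0,0,0,0,0],[0,0,0,0,0],[0,0,0,0,0]]]'|head -2
python3 -c "
from h import *
to(645.8,-22.3,45,-0.7)"
```

```text
time: 18.43
tool_pos: [0.6444, -0.0217, 0.0435]
time: 18.77
tool_pos: [0.6472, -0.0211, 0.0471]
t 18.77 at [647.2 -21.1  47.1] yaw -0.6 w 1.0 F 0.0 -> shift [-0.0012 -0.0014  0.0021] spin 0.0009
```

```bash
for i in 1 2; do python3 -m pendant '[[[0.55,0,-0.001,0.001,0],[0.55,0,-0.001,0.001,0],[0.55,0,-0.001,0.001,0],[0.55,0,-0.001,0.001,0],[0.55,0,-0.001,0.001,0]]]' 28; done | grep -v ori
python3 -m pendant '[[[0.55,0,0,-0.006,0],[0.55,0,0,-0.018,0],[0.55,0,0,-0.032,0],[0.55,0,0,-0.046,0],[0.55,0,0,-0.052,0]]]'
python3 -c "
from h import *
to(473.8,255.5,100,5)"
```

```text
time: 19.18
tool_pos: [0.6454, -0.0208, 0.0448]
ft_force: [5.7, -0.8, -1.8]
width: 0.686
grasp_force: 1.7
time: 19.6
tool_pos: [0.6457, -0.0209, 0.0447]
ft_force: [1.7, -0.6, 6.3]
width: 0.65
grasp_force: 28.0
time: 20.02
tool_pos: [0.6448, -0.0211, 0.0979]
orientation: [0.711, 0.703, 0.001, 0.001]
ft_force: [0.3, -0.2, -2.4]
width: 0.65
grasp_force: 28.0
t 20.02 at [644.8 -21.1  97.9] yaw -0.6 w 0.65 F 28.0 -> shift [ 0.2747 -0.1741 -0.0024] spin -0.0986
```

```bash
python3 -m pendant '[[[0.55,0.01,-0.006,0,-0.01],[0.55,0.03,-0.019,0,-0.03],[0.55,0.055,-0.035,0,-0.05],[0.55,0.082,-0.052,0,-0.075],[0.55,0.11,-0.07,0,-0.098]]]'|head -2
python3 -m pendant '[[[0.55,0.025,-0.02,0,0],[0.55,0.05,-0.039,0,0],[0.55,0.077,-0.059,0,0],[0.55,0.104,-0.078,0,0],[0.55,0.125,-0.094,0,0]]]'|head -2
python3 -m pendant '[[[0.55,0.015,-0.012,0,0],[0.55,0.025,-0.021,0,0],[0.55,0.03,-0.026,0,0],[0.55,0.03,-0.026,0,0],[0.55,0.03,-0.026,0,0]]]'|head -2
python3 -m pendant '[[[0.55,0,0,0,0],[0.55,0,0,0,0],[0.55,0,0,0,0]]]'
python3 -c "
from h import *
to(473.8,256,14,5)"
```

```text
time: 20.43
tool_pos: [0.5736, 0.0912, 0.095]
time: 20.85
tool_pos: [0.4676, 0.2087, 0.0951]
time: 21.27
tool_pos: [0.4423, 0.2337, 0.0956]
time: 21.52
tool_pos: [0.4432, 0.233, 0.0957]
orientation: [0.676, 0.737, 0.0, 0.0]
ft_force: [0.4, 0.2, -4.5]
width: 0.65
grasp_force: 28.0
t 21.52 at [443.2 233.   95.7] yaw 4.9 w 0.65 F 28.0 -> shift [0.0203 0.0324 0.0817] spin -0.002
```

```bash
python3 -m pendant '[[[0.55,0.006,0.01,0,0],[0.55,0.014,0.023,0,0],[0.55,0.019,0.03,0.005,0],[0.55,0.02,0.032,0.015,0],[0.55,0.02,0.032,0.025,0]]]'|head -2
python3 -m pendant '[[[0.55,0,0,0.012,0],[0.55,0,0,0.025,0],[0.55,0,0,0.036,0],[0.55,0,0,0.042,0],[0.55,0,0,0.042,0]]]'|head -2
python3 -m pendant '[[[0.55,0,0,0,0],[0.55,0,0,0,0],[0.55,0,0,0,0]]]'
python3 -c "
from h import *
to(473.8,256,14,5)"
```

```text
time: 21.93
tool_pos: [0.4731, 0.2566, 0.0697]
time: 22.35
tool_pos: [0.4713, 0.2555, 0.0269]
time: 22.6
tool_pos: [0.4731, 0.2568, 0.0293]
orientation: [0.676, 0.737, 0.001, 0.0]
ft_force: [0.2, -0.9, -4.4]
width: 0.651
grasp_force: 28.0
t 22.6 at [473.1 256.8  29.3] yaw 5.0 w 0.651 F 28.0 -> shift [-0.0009  0.0006  0.0153] spin -0.0003
```

```bash
python3 -m pendant '[[[0.55,-0.001,0.001,0.004,0],[0.55,-0.001,0.001,0.008,0],[0.55,-0.001,0.001,0.011,0],[0.55,-0.001,0.001,0.013,0],[0.55,-0.001,0.001,0.013,0]]]'|head -2
python3 -m pendant '[[[0.55,0,0,0.0005,0],[0.55,0,0,0.001,0],[0.55,0,0,0.001,0],[0.55,0,0,0.001,0]]]'
```

```text
time: 23.02
tool_pos: [0.4734, 0.2555, 0.0152]
time: 23.35
tool_pos: [0.4738, 0.2557, 0.0148]
orientation: [0.676, 0.737, 0.0, -0.0]
ft_force: [0.3, -0.3, -3.8]
width: 0.651
grasp_force: 28.0
```

```bash
python3 -m pendant '[[[0.55,0,0,0.0007,0],[0.55,0,0,0.0015,0],[0.55,0,0,0.0015,0],[0.55,0,0,0.0015,0]]]'|sed -n 2,4p
```

```text
tool_pos: [0.4739, 0.2558, 0.0137]
orientation: [0.676, 0.737, 0.0, -0.0]
ft_force: [-2.4, -0.9, 4.9]
```

```bash
python3 -m pendant '[[[0.45,0,0,-0.001,0],[0.3,0,0,-0.001,0],[0.1,0,0,-0.001,0],[0,0,0,-0.001,0],[0,0,0,-0.001,0]]]'|tail -2
python3 -m pendant '[[[0,0,0,-0.01,0],[0,0,0,-0.03,0],[0,0,0,-0.06,0],[0,0,0,-0.09,0],[0,0,0,-0.11,0]]]'|head -2
python3 -m pendant '[[[0,-0.03,0,0,0.02],[0,-0.065,0,0,0.04],[0,-0.1,0,0,0.06],[0,-0.135,0,0,0.08],[0,-0.15,0,0,0.1]]]'|head -2
python3 - <<'E'
from h import *
im,P=cloud('top')
lay(P,(280,155,345,212),.022,.045,.034)
topface('top',['orange'],(190,222,255,275),.022,.05,.035)
im2,P2=cloud('side')
topface('side',['green'],(305,150,360,220),.025,.045,.034)
cv2.imwrite('pics/c3.png',cv2.resize(im[140:280,180:440],None,fx=3,fy=3))
to(645,-17,100,-1)
E
```

```text
width: 0.868
grasp_force: 0.0
time: 24.52
tool_pos: [0.4746, 0.2557, 0.1274]
time: 24.93
tool_pos: [0.4869, 0.1012, 0.1253]
1079 (array([643.2, -17. ]), 64.8, 138.3, 0.2) [643.5 -17.7] z 33.0Traceback (most recent call last):
  File "<stdin>", line 4, in <module>
  File "h.py", line 34, in topface
    k=cv2.connectedComponentsWithStats(q.astype(np.uint8));q=k[1]==1+np.argmax(k[2][1:,4])
                                                                     ~~~~~~~~~^^^^^^^^^^^^
    return _wrapfunc(a, 'argmax', axis=axis, out=out, **kwds)
    return bound(*args, **kwds)
ValueError: attempt to get argmax of an empty sequence
```

The arm probably hides the orange tray. The load reads (643,-17.5) with yaw about 0°. I'll move above it and check the meter from there.

```bash
python3 -c "
from h import *
to(643.3,-17.5,100,-0.3)"
```

```text
t 25.03 at [487.1 102.8 125.1] yaw -1.1 w 1.0 F 0.0 -> shift [-0.1172  0.1585  0.0253] spin -0.0143
```

```bash
python3 -m pendant '[[[0,-0.02,0.027,0,0],[0,-0.04,0.054,0,-0.01],[0,-0.063,0.085,0,-0.014],[0,-0.085,0.115,0,-0.014],[0,-0.1,0.136,0.01,-0.014]]]'|head -2
python3 -m pendant '[[[0,-0.01,0.014,0.005,0],[0,-0.016,0.021,0.012,0],[0,-0.017,0.022,0.016,0],[0,-0.017,0.022,0.016,0],[0,-0.017,0.022,0.016,0]]]'|head -2
python3 -m pendant '[[[0,0,0,0,0],[0,0,0,0,0],[0,0,0,0,0]]]'|head -2
python3 - <<'E'
from h import *
im,P=cloud('top')
lay(P,(190,222,255,275),.022,.055,.035)
cv2.imwrite('pics/c3.png',cv2.resize(im[140:280,180:440],None,fx=3,fy=3))
to(643.3,-17.5,12,-0.3)
E
```

```text
time: 25.45
tool_pos: [0.6253, 0.0035, 0.1162]
time: 25.87
tool_pos: [0.6424, -0.0108, 0.098]
time: 26.12
tool_pos: [0.6433, -0.0116, 0.0988]
498 (array([471.9, 274.4]), 59.8, 73.6, 5.1) [472.9 278. ] z 34.6
t 26.17 at [643.4 -11.9  98.7] yaw 0.1 w 1.003 F 0.0 -> shift [-0.0057 -0.0001  0.0867] spin 0.0068
```

View pics/c3.png

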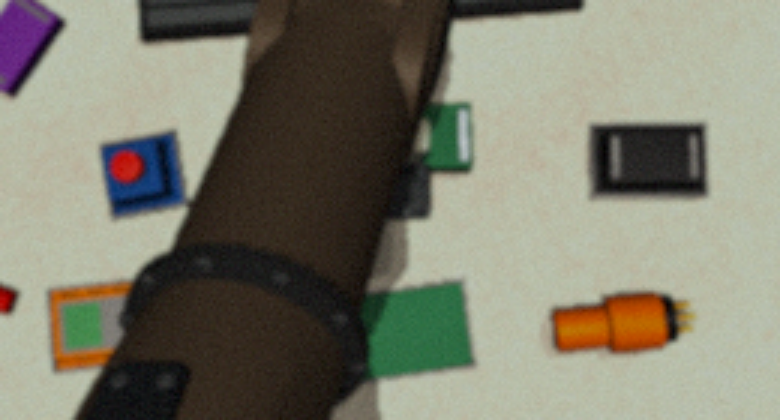

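The crop shows the meter in the orange tray at (90,325), partly hidden by the arm. Its top is at 34.6 mm, so it is on the floor of the tray. Next I'll descend on the load.

```bash
python3 -m pendant '[[[0,-0.003,0,0.012,0.007],[0,-0.0055,0,0.032,0.007],[0,-0.0055,0,0.055,0.007],[0,-0.0055,0,0.075,0.007],[0,-0.0055,0,0.082,0.007]]]'|head -2
python3 -m pendant '[[[0,0,0,0,0],[0,0,0,0,0],[0,0,0,0,0],[0,0,0,0,0]]]'|head -2
python3 -c "
from h import *
to(643.3,-17.5,12,-0.3)"
```

```text
time: 26.58
tool_pos: [0.6412, -0.018, 0.0127]
time: 26.92
tool_pos: [0.6444, -0.0182, 0.0175]
t 26.92 at [644.4 -18.2  17.5] yaw -0.4 w 1.001 F 0.0 -> shift [ 0.0007 -0.0011  0.0055] spin -0.0009
```

```bash
for i in 1 2; do python3 -m pendant '[[[0.5,0,-0.0005,0.002,0],[0.5,0,-0.0005,0.0025,0],[0.5,0,-0.0005,0.0025,0],[0.5,0,-0.0005,0.0025,0],[0.5,0,-0.0005,0.0025,0]]]' 35; done | grep -v ori
python3 -m pendant '[[[0.5,0,0,-0.006,0],[0.5,0,0,-0.018,0],[0.5,0,0,-0.034,0],[0.5,0,0,-0.05,0],[0.5,0,0,-0.058,0]]]'
python3 -c "
from h import *
to(457.6,-1.5,70,6.5)"
```

```text
time: 27.33
tool_pos: [0.6433, -0.018, 0.0139]
ft_force: [0.8, 0.2, 1.2]
width: 0.693
grasp_force: 35.0
time: 27.75
tool_pos: [0.6433, -0.018, 0.0138]
ft_force: [-5.8, 0.8, 24.9]
width: 0.691
grasp_force: 35.0
time: 28.17
tool_pos: [0.6431, -0.0182, 0.0711]
orientation: [0.709, 0.705, 0.0, 0.001]
ft_force: [0.5, 0.6, -2.4]
width: 0.694
grasp_force: 35.0
t 28.17 at [643.1 -18.2  71.1] yaw -0.4 w 0.694 F 35.0 -> shift [ 0.0156 -0.1856  0.0008] spin -0.1197
```

```bash
python3 -m pendant '[[[0.5,0.001,-0.01,0,-0.01],[0.5,0.003,-0.03,0,-0.03],[0.5,0.005,-0.055,0,-0.06],[0.5,0.007,-0.082,0,-0.09],[0.5,0.01,-0.11,0,-0.12]]]'|head -2
python3 -m pendant '[[[0.5,0,-0.025,0,0],[0.5,0,-0.045,0,0],[0.5,0,-0.06,0,0],[0.5,0,-0.068,0,0],[0.5,0,-0.07,0,0]]]'|head -2
python3 -m pendant '[[[0.5,0,0,0,0],[0.5,0,0,0,0],[0.5,0,0,0,0],[0.5,0,0,0,0]]]'
python3 -c "
from h import *
to(457.6,-1.5,17,6.5)"
```

```text
time: 28.58
tool_pos: [0.5313, -0.0075, 0.0691]
time: 29.0
tool_pos: [0.4615, -0.0154, 0.0693]
time: 29.33
tool_pos: [0.4639, -0.0152, 0.0692]
orientation: [0.666, 0.746, 0.0, 0.0]
ft_force: [-0.0, 0.3, -4.2]
width: 0.696
grasp_force: 35.0
t 29.33 at [463.9 -15.2  69.2] yaw 6.5 w 0.696 F 35.0 -> shift [ 0.0144 -0.0048  0.0522] spin 0.0007
```

```bash
python3 -m pendant '[[[0.5,0.006,-0.002,0.004,0],[0.5,0.012,-0.004,0.014,0],[0.5,0.0144,-0.005,0.025,0],[0.5,0.0144,-0.005,0.035,0],[0.5,0.0144,-0.005,0.039,0]]]'|head -2
python3 -m pendant '[[[0.5,0,0,0,0],[0.5,0,0,0,0],[0.5,0,0,0,0],[0.5,0,0,0,0]]]'
python3 -c "
from h import *
to(457.6,-1.5,17,6.5)"
```

```text
time: 29.75
tool_pos: [0.4557, -0.0012, 0.0288]
time: 30.08
tool_pos: [0.4569, -0.0017, 0.0306]
orientation: [0.666, 0.746, 0.0, 0.0]
ft_force: [-0.3, -0.1, -3.1]
width: 0.691
grasp_force: 35.0
t 30.08 at [456.9  -1.7  30.6] yaw 6.5 w 0.691 F 35.0 -> shift [0.0001 0.0008 0.0136] spin 0.0001
```

```bash
python3 -m pendant '[[[0.5,0,0.001,0.004,0],[0.5,0,0.001,0.008,0],[0.5,0,0.001,0.011,0],[0.5,0,0.001,0.0125,0],[0.5,0,0.001,0.0125,0]]]'|head -2
python3 -m pendant '[[[0.5,0,0,0.0005,0],[0.5,0,0,0.001,0],[0.5,0,0,0.001,0],[0.5,0,0,0.001,0]]]'|sed -n 2,4p
```

```text
time: 30.5
tool_pos: [0.457, -0.0015, 0.0173]
tool_pos: [0.4574, -0.0015, 0.0168]
orientation: [0.666, 0.746, 0.0, 0.0]
ft_force: [-0.9, 0.0, -2.4]
```

```bash
python3 -m pendant '[[[0.5,0,0,0.0006,0],[0.5,0,0,0.0012,0],[0.5,0,0,0.0012,0],[0.5,0,0,0.0012,0]]]'|sed -n 2,4p
```

```text
tool_pos: [0.4574, -0.0014, 0.0167]
orientation: [0.666, 0.746, 0.001, -0.0]
ft_force: [-6.0, -0.4, 23.2]
```

Contact. I'll release, lift, move over to free space and check all four.

```bash
python3 -m pendant '[[[0.4,0,0,-0.001,0],[0.3,0,0,-0.001,0],[0.1,0,0,-0.001,0],[0,0,0,-0.001,0],[0,0,0,-0.001,0]]]'|tail -2
python3 -m pendant '[[[0,0,0,-0.01,0],[0,0,0,-0.03,0],[0,0,0,-0.06,0],[0,0,0,-0.09,0],[0,0,0,-0.12,0]]]'|head -2
python3 -m pendant '[[[0,-0.035,0,0,0],[0,-0.075,0,0,0],[0,-0.115,0,0,0],[0,-0.155,0,0,0],[0,-0.195,0,-0.02,0]]]'|head -2
python3 -m pendant '[[[0,-0.035,0,0,0],[0,-0.075,0,0,0],[0,-0.11,0,0,0],[0,-0.13,0,0,0],[0,-0.13,0,0,0]]]'|head -2
python3 -m pendant '[[[0,0,0,0,0],[0,0,0,0,0],[0,0,0,0,0]]]'|head -2
python3 - <<'E'
from h import *
im,P=cloud('top')
for n,b,z,t in [('stop',(205,172,250,222),.045,(618,234)),('pack',(365,165,425,225),.033,(620,-260)),('meter',(185,222,255,278),.035,(473.8,255)),('load',(270,222,348,282),.037,(457.5,-1.7))]:
    print(n,t,end=' ');lay(P,b,z-.011,z+.01,z)
cv2.imwrite('pics/c4.png',cv2.resize(im[130:290,170:500],None,fx=2.4,fy=2.4))
E
```

```text
width: 0.866
grasp_force: 0.0
time: 32.0
tool_pos: [0.4569, -0.0019, 0.1383]
time: 32.42
tool_pos: [0.4773, -0.1939, 0.1539]
time: 32.83
tool_pos: [0.4928, -0.3275, 0.1562]
time: 33.08
tool_pos: [0.4942, -0.32, 0.1552]
stop (618, 234) 280 (array([616.4, 233.8]), 54.8, 55.5, 10.1) [615.1 231.9] z 43.7
pack (620, -260) 607 (array([ 618.8, -258.4]), 51.8, 91.4, -1.3) [ 618.6 -259.2] z 31.5
meter (473.8, 255) 878 (array([474.1, 252.7]), 59.7, 117.4, 5.3) [474.1 252.8] z 34.5
load (457.5, -1.7) 1143 (array([457.9,  -1.2]), 63.6, 139.2, 6.5) [457.8  -1.3] z 36.0
```

View pics/c4.png

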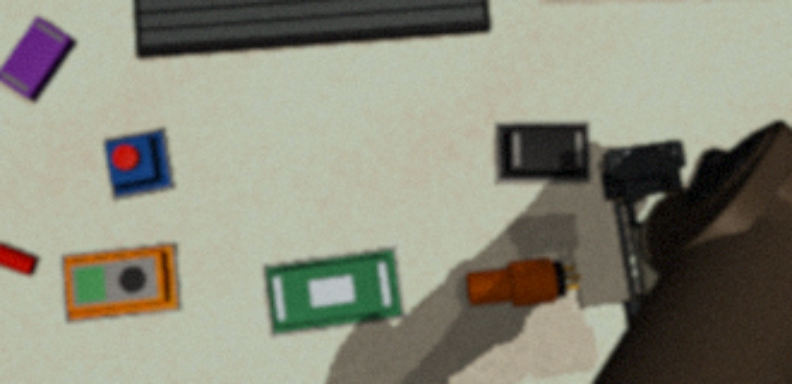

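The crop shows all four things flat in their trays: stop (125,157), meter (120,282), load (332,290) and pack (543,152). Each is within 3 mm of its tray's centre, and the plug at (520,283) hasn't moved. I'm handing the job in.

```bash
python3 -c "
from station import ticket
print(ticket.sign_off())"
```

```text
the job is handed in; nothing more can be done
None
```

All four things lie flat and released in their own trays, each measured within 3 mm of its tray's centre; the job was handed in after about 33 s of robot time, and no verdict came back.

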